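# Cover down, flat to the front, collar held on the flat

### The arm

A 6-joint arm with a two-finger parallel gripper is mounted at the origin on the work surface. World frame = base frame: x ahead of the robot, y to its left, z up, the work surface at z = 0. Lengths are in m, angles in rad, forces in N, time in s.
With the tool pointing down it reaches from about 0.375 to 0.975 m from the base axis. Payload 3.8 kg.
Tool frame: the origin (TCP) lies midway between the tips of the shut fingers; the grasp point (between the pads) lies 19 mm behind it; z points along the fingers, y is the line along which they close (so a half turn about z gives the same grasp; the last joint's range is limited). The gripper opens to 88 mm and grips with 3 to 60 N. Pads are 18 mm wide; open, the fingers measure 123 mm over their backs; the gripper's body (75 mm by 187 mm) begins 45 mm behind the grasp point.
Start: joints at [-1.244, 0.264, 1.604, -0, 1.274, -0.037], TCP at [0.24, -0.631, 0.239] pointing down, gripper open.
Joint ranges: [-2.63, 2.63], [-0.94, 2.18], [0.31, 2.57], [-1.31, 4.45], [0, 2.66], [-2.55, 2.55]. Speed limits (rad/s): [2.57, 2.57, 3.14, 3.14, 3.14, 3.14].

### API

Orientations are given as a rotation vector (axis times angle).
In Python, from cell import manip, inverse_kinematics, cams, order gives the robot as it stands. Calls block until the motion is done:
- manip.move_pose(position, orientation): joint-space move of the TCP to a pose.
- manip.move_linear(position, rate=0.15, rot=None): straight line of the TCP; rot=None keeps the orientation; rate is the mean speed in m/s.
- manip.set_joints(angles): joint-space move.
- manip.set_gripper(opening, force=None): finger opening in m; force is the grip in N (None keeps the last); returns when the fingers have stopped.
- manip.dwell(seconds).
- inverse_kinematics(position, orientation): joint angles nearest the present ones, or None.
- manip.state(): the state.
- cams.capture(name): name is "scene" or "top" or "wrist"; returns a dict with "image" (420x560x3 uint8, blue, green, red), "z_map" (420x560 float32, m along the optical axis (not along the pixel's ray), 0 where there is no reading), "intrinsics" (3x3 intrinsics, pixels), "position" and "orientation" of the camera in the world; the wrist camera has in their place "T_tool_cam" (4x4, takes a point from camera to tool coordinates, whose origin is the TCP and whose axes are the flange's). Camera axes: x right, y down, z forward; pixel columns grow to the right and rows downward; lengths in m; the calibration is good to about 2 mm. A picture is of the moment at which its call begins: read the wrist's pose just before it.
A pose or a line that the arm cannot do raises manip.IKError and nothing moves.
- order.close_job(): hands the job in; it is judged then, once.
The state is a dict: "clock": time; "joint_pos": joint angles; "joint_velocities": joint speeds; "tau": joint torques, N m; "tool_pos": TCP position; "tcp_rot": TCP orientation; "contact_force": force on the tool from outside, world axes, zero at the start; "moment": the same for the moment, N m; "gripper_width": finger opening in m; "grasp_force": force on a finger pad.
Only numpy, scipy, OpenCV 4.12 (cv2) and the standard library are available. Lean on these libraries where they do the work, as an engineer would, in place of code of your own. Each camera call takes 0.05 s, during which the arm holds its last target. There are 200 camera calls.

### The job

Get the rotary sample divider's drive ready for its set-screw to be tightened: first lower the open hinged cover fully shut without slamming it, then turn the spindle that sticks up through the cover's notch until its milled flat faces the front of the machine squarely. Only then bring the shaft collar with the projecting set-screw (not the plain spacer ring) down over the spindle and finish still holding it in the gripper: level, its screw half way up the flat and the screw's tip pressed against the flat. Leave everything else on the bench where it is.

Things in the scene. Friction and masses are not known exactly. Their poses are not given: they have to be found in the camera images.
- divider: turntable drive of a rotary sample divider, fixed to the bench: grey sheet-steel housing 250 (x) x 220 (y) x 90 mm high, open on top under a hinged cover. Origin: centre of its underside, at bench level. x points from its front (control panel with a black knob, roughly towards the robot) to the hinge at the rear; z up. The vertical spindle stands at x = -20 mm, y = 0
- cover (a joint): angle of the hinged aluminium cover, rad: 0 = closed flat on the housing, positive = raised at the front, hinge at the rear. Starts well open, hanging over the spindle. Stiff friction hinge: it stays where it is left and must be pushed all the way down; 2 to 7 N straight down near the front edge moves it
- cover_hinge (a point): point on the cover's hinge axis (the machine's y), mid-width, 90.5 mm above the bench, level with the closed cover's underside. The cover is a sheet 254 mm long from here to its front edge, 228 mm wide, 4 mm thick, with a notch 48 mm wide from the middle of the front edge to 118 mm from the hinge, which passes the spindle. Closed, its top is 94.5 mm above the bench
- cover_edge (a point): point on the cover's top face, on the machine's +y side, 69 mm from the middle line, 235 mm from the hinge, 19 mm back from the front edge: a good place to push it down. Its z axis is the normal of the top face
- spindle_end (a point): point on the spindle's axis at its upper end, 139 mm above the bench; fixed, its axes are the machine's
- spindle (a joint): angle of the spindle about the vertical, rad, counter-clockwise positive seen from above: 0 (or any whole turn) = the flat faces the machine's front (its -x). It turns without stops, with a friction of about 0.06 N m, and stays where it is left
- flat (a point): middle of the spindle's milled flat, on its surface, 7 mm from the axis, 122 mm above the bench; its -x axis points straight out of the flat, z up; it turns with the spindle. Spindle: bright steel, 20 mm round; on its last 34 mm (105 to 139 mm above the bench) a flat is milled 3 mm deep, so it is 17 mm thick there from flat to back; full round below
- collar: loose dark steel shaft collar, about 0.16 kg: ring 42 mm outside, 22.4 mm bore, 20 mm high, lying flat on the bench. A bright cap screw (its set-screw, head 10 mm) along its -x axis, 10 mm above the underside, reaches out to 31 mm and in to 8 mm from the axis, so it goes over the spindle only with the screw over the flat. Origin: centre of its underside; z up
- screw_tip (a point): inner end of the collar's set-screw (5 mm thick): 8 mm from the collar's axis on its -x side, 10 mm above its underside; axes as the collar's. With the collar centred on the spindle it stands 1 mm off the flat
- spacer: loose plain ring without a screw, dark steel, 42 mm outside, 22.4 mm bore, 16 mm high; not needed. It and the collar lie on opposite sides of the machine, which is which varies. Origin: centre of its underside
- hexkey: loose L-shaped hexagon key, 80 x 28 mm, 6 mm thick, lying on the bench; leave alone
- brush: loose flat hand brush, about 170 mm long; leave alone
- tin: loose round sample tin, 68 mm diameter, 75 mm high; leave alone
- jar: loose sample jar, 64 mm diameter, 95 mm high; leave alone
- scoop: loose aluminium scoop with a rod handle, about 190 mm long; leave alone
Not all that is in view belongs to the job. Leave any blue or purple look-alike of the collar alone.

How it is judged:
By the outcome, as a careful person would: the job done as asked, in the order asked, and still so for the second after the job is handed in, while the arm keeps its last pose, push and grip.
It also fails if it takes over 72 s, if anything falls off the work surface, if the arm or the gripper's body presses on something with over 40 N, if the wrist force passes 120 N, or if a joint passes its speed limit or range.

## Working session

There is one attempt and no reset: what is moved stays moved. The work goes in short steps, each a Python script; the robot and the scene stay as the last script left them, time stands still between calls to the robot, and variables do not carry over. Pictures are saved under pics/ and viewed, at most 10 in all, crops included, and the job is handed in when it is done.

```bash
ls; mkdir -p pics; cat > h.py <<'E'
import numpy as np, cv2
from scipy.spatial.transform import Rotation as R
from cell import manip, inverse_kinematics, cams, order
def rotm(o):
    o=np.array(o,float)
    return o if o.shape==(3,3) else (R.from_rotvec(o).as_matrix() if o.shape==(3,) else R.from_quat(o).as_matrix())
def cap(name):
    s=manip.state(); c=cams.capture(name)
    if name=="wrist":
        T=np.eye(4);T[:3,:3]=rotm(s["tcp_rot"]);T[:3,3]=s["tool_pos"]; T=T@np.array(c["T_tool_cam"])
    else:
        T=np.eye(4);T[:3,:3]=rotm(c["orientation"]);T[:3,3]=c["position"]
    c["T"]=T; return c
def plane(c,u,v,z):
    d=c["T"][:3,:3]@np.linalg.inv(c["intrinsics"])@np.array([u,v,1.]); p=c["T"][:3,3]
    return p+d*(z-p[2])/d[2]
def cloud(c):
    v,u=np.mgrid[0:420,0:560]; K=c["intrinsics"]; z=c["z_map"]
    P=np.stack([(u-K[0][2])/K[0][0]*z,(v-K[1][2])/K[1][1]*z,z],-1)
    return P@c["T"][:3,:3].T+c["T"][:3,3]
def down(yaw): # tool z down, tool x at world angle yaw
    c,s=np.cos(yaw),np.sin(yaw)
    return R.from_matrix(np.array([[c,s,0],[s,-c,0],[0,0,-1]])).as_rotvec()
E
python3 - <<'E'
from h import *
print(manip.state())
for n in("scene","top"):
    c=cap(n); print(n,c["T"].round(3).tolist(),np.array(c["intrinsics"]).tolist()); cv2.imwrite(f"pics/{n}0.png",c["image"]); np.savez(f"pics/{n}0.npz",**c)
c=cap("wrist");print(np.array(c["T_tool_cam"]).round(4).tolist())
E
```

```text
pics
{'clock': 0.0, 'joint_pos': array([-1.24390090e+00,  2.64748302e-01,  1.60532698e+00,  3.44456953e-06,
        1.27369274e+00, -3.68990510e-02]), 'joint_velocities': array([-1.28615836e-03,  5.92932473e-05,  1.96104392e-04,  3.60616415e-04,
        9.01896191e-04, -9.51203734e-04]), 'tau': array([-2.96062817e-04, -5.02120972e+01, -3.56874597e+01,  7.27532362e-02,
        2.92599859e-02, -1.79361978e-04]), 'tool_pos': array([ 0.23995937, -0.6301717 ,  0.23741665]), 'tcp_rot': array([-3.08764623e+00, -5.67909996e-01,  4.88280949e-04]), 'contact_force': array([ 0.67094211,  0.6390812 , -0.34422849]), 'moment': array([0.01607045, 0.02504738, 0.0003026 ]), 'grasp_force': 0.0, 'gripper_width': 0.08810909981013233}
scene [[0.47, 0.666, -0.579, 1.117], [0.883, -0.349, 0.315, -0.252], [0.008, -0.659, -0.752, 0.913], [0.0, 0.0, 0.0, 1.0]] [[409.25647936301647, 0.0, 273.63365896002466], [0.0, 409.25647936301647, 207.99953482194428], [0.0, 0.0, 1.0]]
top [[0.052, -0.978, 0.203, 0.22], [-0.999, -0.051, 0.012, 0.065], [-0.001, -0.203, -0.979, 1.5], [0.0, 0.0, 0.0, 1.0]] [[511.9345207243258, 0.0, 281.624235185299], [0.0, 511.9345207243258, 208.49748301288946], [0.0, 0.0, 1.0]]
[[-0.0008, -0.9618, -0.2737, 0.0701], [1.0, -0.0007, -0.0003, 0.0003], [0.0001, -0.2737, 0.9618, -0.1475], [0.0, 0.0, 0.0, 1.0]]
```

View pics/scene0.png

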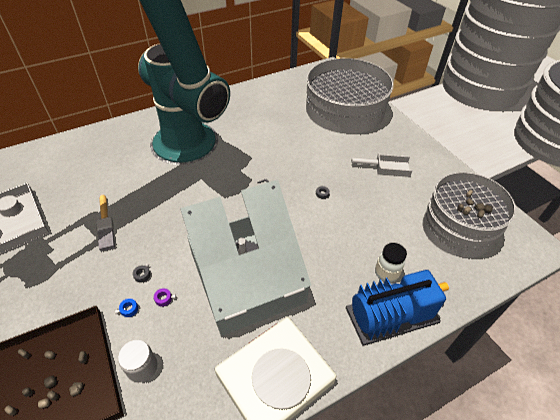

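View pics/top0.png

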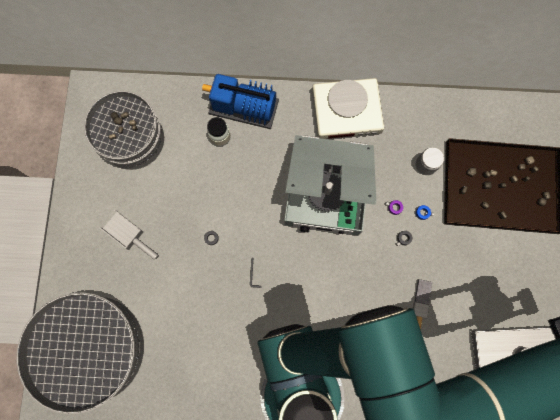

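The scene view shows the open cover with its notch over the spindle. In the top view the housing is at about (325,185), the collar with a screw is on the right at (405,238), and the plain spacer is on the left at (211,238). The blue and purple decoys are at (424,212) and (396,207).

```bash
python3 - <<'E'
from h import *
for n in("top","scene"):
    c=dict(np.load(f"pics/{n}0.npz")); P=cloud(c)
    # cover points: raised region
    p0=plane(c,*((325,185) if n=="top" else (245,250)),0.1); print(n,"p0",p0)
    m=(np.abs(P[...,0]-p0[0])<.22)&(np.abs(P[...,1]-p0[1])<.2)&(P[...,2]>.093)&(c["z_map"]>0)
    hsv=cv2.cvtColor(c["image"],cv2.COLOR_BGR2HSV)
    k,l,st,ce=cv2.connectedComponentsWithStats(m.astype(np.uint8)); i=1+np.argmax(st[1:,4]); m=l==i
    Q=P[m]; 
    for _ in range(4):
        ce=Q.mean(0); nrm=np.linalg.svd(Q-ce,full_matrices=False)[2][2]; nrm*=np.sign(nrm[2]); Q=P[m&(np.abs((P-ce)@nrm)<.006)]
    print(len(Q),"normal",nrm,"tilt",np.arccos(nrm[2]),"yaw of -n_xy",np.arctan2(-nrm[1],-nrm[0]))
    yaw=np.arctan2(-nrm[1],-nrm[0])
    # normal of cover raised at front tilts toward rear(+x machine): 
    h=np.array([nrm[0],nrm[1],0]);h/=np.linalg.norm(h); ex=h; ey=np.cross([0,0,1],ex); f=np.cross(ey,nrm) 
    A=np.stack([(Q-ce)@f,(Q-ce)@ey],1).astype(np.float32)
    r=cv2.minAreaRect(A); print("rect",r); 
    bx=cv2.boxPoints(r); print("corners world\n",np.array([ce+a*f+b*ey for a,b in bx]).round(4))
    print("mean",ce)
E
```

```text
top p0 [ 0.58416892 -0.03621725  0.1       ]
4201 normal [ 0.61419041 -0.05428439  0.7872886 ] tilt 0.6643972060924843 yaw of -n_xy 3.053438080617474
rect ((0.0033729374408721924, 0.0002134069800376892), (0.2629508674144745, 0.2285129576921463), 0.09369692206382751)
corners world
 [[ 0.527   0.0739  0.2548]
 [ 0.5071 -0.1537  0.2546]
 [ 0.7134 -0.1715  0.0924]
 [ 0.7332  0.0561  0.0927]]
mean [ 0.61751507 -0.04879831  0.17569833]
scene p0 [ 0.57813326 -0.03648541  0.1       ]
10473 normal [ 0.61491839 -0.05497502  0.78667218] tilt 0.6653963044785018 yaw of -n_xy 3.0524275634349824
rect ((-0.006350651383399963, 0.004467658698558807), (0.2583273947238922, 0.2285463511943817), 0.049906175583601)
corners world
 [[ 0.5331  0.0749  0.2523]
 [ 0.5129 -0.1528  0.2522]
 [ 0.7153 -0.1707  0.0927]
 [ 0.7355  0.057   0.0928]]
mean [ 0.62879    -0.05279313  0.16859275]
```

```bash
cat >> h.py <<'E'
YAW=-0.0885; EX=np.array([np.cos(YAW),np.sin(YAW),0]); EY=np.array([-np.sin(YAW),np.cos(YAW),0]); EZ=np.array([0,0,1.])
HINGE=np.array([.7235,-.0570,.0905])
def edge(th): 
    f=-np.cos(th)*EX+np.sin(th)*EZ; n=np.sin(th)*EX+np.cos(th)*EZ
    return HINGE+.235*f+.004*n+.069*EY
E
python3 - <<'E'
from h import *
c=dict(np.load("pics/top0.npz")); print("collar",plane(c,405,238,.01),"spacer",plane(c,211,238,.01), "edge",edge(.665),edge(0))
for a in (0,np.pi):
    rv=down(YAW+a); print(a,inverse_kinematics(edge(0),rv),inverse_kinematics(edge(.665)+[0,0,.04],rv))
rv=down(YAW+np.pi)
manip.set_gripper(0.0,20)
manip.move_pose([.36,-.42,.38],rv)
manip.move_pose(edge(.665)+[0,0,.04],rv)
f0=manip.state()["contact_force"]
manip.move_linear(edge(.665)+[0,0,.008],rate=.1)
for th in np.linspace(.62,0,7):
    manip.move_linear(edge(th)-[0,0,.001],rate=.07); s=manip.state(); print(round(th,2),s["tool_pos"].round(4),(s["contact_force"]-f0).round(1),s["clock"])
c=cap("scene"); cv2.imwrite("pics/s1.png",c["image"]); np.savez("pics/s1.npz",**c)
E
```

```text
collar [ 0.45933357 -0.28296888  0.01      ] spacer [0.42969172 0.286098   0.01      ] edge [0.54785538 0.02785636 0.23865656] [0.49551822 0.03250033 0.0945    ]
0 [ 1.53310286e-02  6.71364141e-02  2.11877942e+00 -8.88178420e-16
  9.55676822e-01  1.67462736e+00] [ 5.39552101e-03  1.25552479e-03  1.82580660e+00 -8.88178420e-16
  1.31453053e+00  1.66469185e+00]
3.141592653589793 [ 1.53310286e-02  6.71364141e-02  2.11877942e+00 -4.44089210e-16
  9.55676822e-01 -1.46696530e+00] [ 5.39552101e-03  1.25552479e-03  1.82580660e+00 -4.44089210e-16
  1.31453053e+00 -1.47690081e+00]
0.62 [0.5408 0.0285 0.2287] [ 1.3 -0.4  0.6] 6.1583
0.52 [0.5271 0.0297 0.2083] [ 0.3 -0.5  0.9] 6.6583
0.41 [0.5159 0.0306 0.1867] [-0.4 -1.   1.2] 7.1583
0.31 [0.507  0.0314 0.1641] [-1.3 -1.2  0.2] 7.6583
0.21 [0.5005 0.032  0.1408] [-0.5 -0.3  0.4] 8.1583
0.1 [0.4963 0.0324 0.1169] [ 1.  -0.4  0.9] 8.6583
0.0 [0.4964 0.0325 0.0948] [-4.9 -0.7 13.9] 9.1583
```

View pics/s1.png

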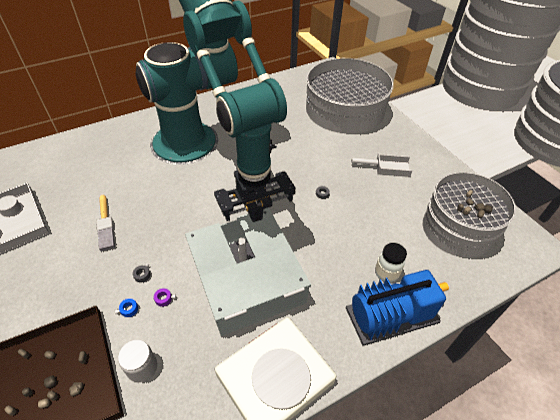

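The cover now lies flat with about 14 N on it at the end. The spindle shows in the notch at about (242,243). I'll press a little more, then check the cover's height and look at the spindle from the wrist.

```bash
python3 - <<'E'
from h import *
rv=down(YAW+np.pi)
s=manip.state();manip.move_linear(edge(0)-[0,0,.0018],rate=.03); manip.dwell(.2);s=manip.state(); print(s["tool_pos"],s["contact_force"])
manip.move_linear(edge(0)+[0,0,.09],rate=.2)
manip.set_gripper(.088)
sp=HINGE-.145*EX; manip.move_pose([sp[0],sp[1],.20],rv); manip.dwell(.3)
c=cap("wrist"); np.savez("pics/w1.npz",**c); cv2.imwrite("pics/w1.png",c["image"])
d=cap("scene"); np.savez("pics/s2.npz",**d); print(manip.state()["clock"], c["intrinsics"][0])
P=cloud(d); 
for a,b in((.05,.09),(.05,-.09),(.235,-.09)):
    q=HINGE-a*EX+b*EY; m=np.hypot(P[...,0]-q[0],P[...,1]-q[1])<.008; print(a,b,np.median(P[m][:,2]))
P=cloud(c); m=(np.hypot(P[...,0]-sp[0],P[...,1]-sp[1])<.025)&(np.abs(P[...,2]-.139)<.004)
v,u=np.nonzero(m); print(P[m].mean(0), u.mean(),v.mean(),len(u)); Q=P[m][:,:2]
u0,v0=int(u.mean()),int(v.mean()); cv2.imwrite("pics/w1c.png",cv2.resize(c["image"][max(0,v0-70):v0+70,max(0,u0-90):u0+90],None,fx=4,fy=4,interpolation=cv2.INTER_CUBIC))
E
```

```text
[0.49637613 0.03249617 0.09476205] [-4.36996355  0.26866053 17.90021263]
12.525 [358.71594811   0.         278.63909677]
0.05 0.09 0.09621172083754492
0.05 -0.09 0.095969343578725
0.235 -0.09 0.0969628936471133
[ 0.57493138 -0.04386568  0.14007124] 278.02313624678663 223.54370179948586 778
```

View pics/w1.png

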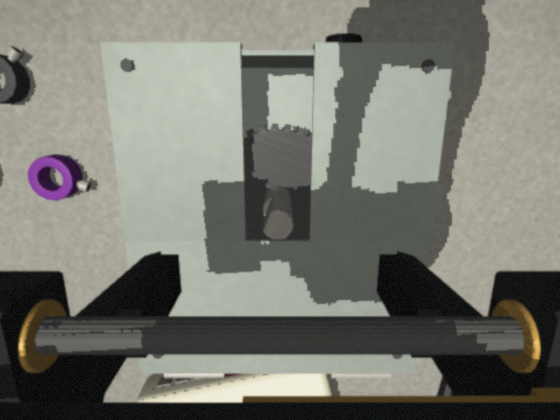

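Wrist view: the cover is shut and level (about 96 mm everywhere, including calibration bias). The spindle top is at (278,223), with a bright body above it. I'll zoom in on it for the flat.

View pics/w1c.png

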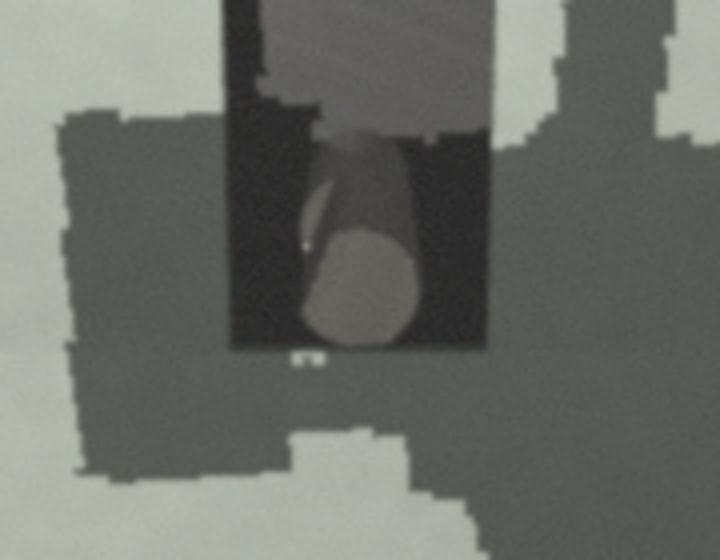

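```bash
python3 - <<'E'
from h import *
c=dict(np.load("pics/w1.npz")); P=cloud(c)
m=(np.hypot(P[...,0]-.575,P[...,1]+.044)<.03)&(P[...,2]>.1375)&(P[...,2]<.143)
cs,_=cv2.findContours(m.astype(np.uint8),0,cv2.CHAIN_APPROX_NONE); k=max(cs,key=cv2.contourArea)[:,0]
Q=np.array([plane(c,u,v,.139)[:2] for u,v in k]); 
(cx,cy),r=cv2.minEnclosingCircle(Q.astype(np.float32)); print(cx,cy,r)
D=Q-[cx,cy]; a=np.degrees(np.arctan2(D[:,1],D[:,0])-YAW)%360; rr=np.hypot(*D.T)*1e3
for t in range(0,360,15):
    q=rr[np.abs((a-t+180)%360-180)<10]; print(t,q.mean().round(2) if len(q) else None,end="; ")
for r_ in c["image"][205:245,258:300].mean(2).astype(int)[::2,::2]: print(*r_)
print(P[...,2][205:245:3,258:300:3].round(3))
E
```

```text
0.5751838088035583 -0.04468581825494766 0.010336850769817829
0 10.07; 15 10.02; 30 10.02; 45 10.11; 60 9.93; 75 9.77; 90 9.79; 105 9.73; 120 9.76; 135 9.9; 150 9.66; 165 9.61; 180 9.63; 195 9.88; 210 8.79; 225 7.4; 240 6.89; 255 6.74; 270 7.18; 285 8.63; 300 9.74; 315 9.94; 330 10.09; 345 10.09; 41 42 47 89 97 80 59 62 68 68 68 69 65 62 68 61 62 47 43 46 45
47 43 51 91 97 70 61 66 67 72 66 70 65 64 65 66 60 50 43 45 44
43 47 58 94 90 63 60 64 69 72 77 65 67 66 69 65 63 49 46 43 45
46 44 57 95 78 60 64 85 89 96 98 91 85 71 64 63 63 50 47 44 42
43 46 51 104 70 61 83 96 94 98 99 96 97 94 84 64 63 54 42 45 40
40 43 46 103 66 62 93 97 98 101 97 97 92 97 95 88 65 57 47 44 46
43 45 44 58 59 69 94 96 97 98 98 93 99 93 93 93 82 54 48 47 48
44 47 42 55 61 93 94 97 96 95 92 98 97 96 94 95 96 64 45 44 47
45 40 41 55 65 94 93 95 97 98 97 95 96 95 95 96 93 66 47 45 43
43 47 46 57 77 95 96 98 98 96 96 92 94 94 92 95 98 74 48 45 43
43 49 46 60 92 96 98 97 99 96 97 95 93 93 95 93 95 80 54 47 39
44 45 48 65 94 97 99 98 98 96 93 95 92 92 93 97 95 76 45 42 42
43 45 49 87 93 98 99 96 95 94 94 94 93 96 95
[... 1012 characters left out ...]
.07  0.132 0.141 0.14  0.14  0.14  0.141 0.141 0.141 0.14  0.142
  0.069 0.068]
 [0.069 0.07  0.139 0.141 0.14  0.139 0.142 0.141 0.14  0.141 0.141 0.14
  0.07  0.069]
 [0.07  0.069 0.141 0.141 0.14  0.141 0.14  0.141 0.141 0.141 0.141 0.141
  0.07  0.071]
 [0.069 0.07  0.14  0.141 0.141 0.14  0.14  0.141 0.14  0.14  0.141 0.07
  0.069 0.068]
 [0.071 0.069 0.07  0.141 0.141 0.14  0.139 0.14  0.141 0.14  0.14  0.07
  0.069 0.069]
 [0.07  0.07  0.07  0.07  0.14  0.141 0.14  0.14  0.14  0.07  0.07  0.069
  0.068 0.069]
 [0.096 0.095 0.096 0.095 0.096 0.096 0.097 0.095 0.096 0.097 0.095 0.347
  0.096 0.097]
 [0.096 0.097 0.095 0.096 0.096 0.096 0.096 0.096 0.097 0.096 0.095 0.096
  0.097 0.095]]
```

```bash
cat > spin.py <<'E'
from h import *
from scipy.optimize import least_squares
c=dict(np.load("pics/w1.npz")); P=cloud(c); g=cv2.GaussianBlur(c["image"],(3,3),0).mean(2)
m=((np.hypot(P[...,0]-.575,P[...,1]+.044)<.02)&(P[...,2]>.137)&(g>80)).astype(np.uint8)
k=max(cv2.findContours(m,0,cv2.CHAIN_APPROX_NONE)[0],key=cv2.contourArea)[:,0]
Q=np.array([plane(c,u,v,.139)[:2] for u,v in k]); C=np.array([.5752,-.0447])
for _ in range(4):
    D=Q-C; a=np.degrees(np.arctan2(D[:,1],D[:,0])-YAW)%360
    rd=(a<200)|(a>295); fl=(a>220)&(a<270)
    s=least_squares(lambda p:np.hypot(*(Q[rd]-p[:2]).T)-p[2],[*C,.01]); C=s.x[:2]
vx,vy,x0,y0=cv2.fitLine(Q[fl].astype(np.float32),cv2.DIST_L2,0,.01,.01).ravel()
n=np.array([vy,-vx]); d=n@(np.array([x0,y0])-C); n*=np.sign(d)
print("axis",C,"r",s.x[2],"flat dist",abs(d)); PHI=(np.arctan2(n[1],n[0])-YAW)%(2*np.pi); TH=PHI-np.pi; print("spindle deg",np.degrees(TH),np.degrees(a[fl].min()),fl.sum())
E
python3 spin.py
```

```text
axis [ 0.57579373 -0.04468442] r 0.009030824956933256 flat dist 0.006114716705811656
spindle deg 71.73066 12669.989489554788 9
```

```bash
python3 - <<'E'
from h import *
A=np.array([.5755,-.0446]); th=np.radians(67)
def pose(t,z,A=A):
    n=np.array([np.cos(np.pi+t+YAW),np.sin(np.pi+t+YAW)]); return np.r_[A-.0015*n,z],down(YAW+np.pi/2+t)
for t in(th,th/2,0): print(inverse_kinematics(*pose(t,.11)))
p,r=pose(th,.20); manip.move_pose(p,r); manip.set_gripper(.05)
manip.move_linear(pose(th,.11)[0],rate=.1); manip.dwell(.2); f0=manip.state(); 
manip.set_gripper(0,12); manip.dwell(.3); s=manip.state()
R0=rotm(s["tcp_rot"]); print("w",s["gripper_width"],"F tool",R0.T@(s["contact_force"]-f0["contact_force"]),"M",s["moment"]-f0["moment"],s["grasp_force"],s["clock"],s["tool_pos"])
E
```

```text
[-0.11807084  0.19553191  1.9390809   0.          1.00697985 -1.19894144]
[-1.18992971e-01  1.96695412e-01  1.93767447e+00 -4.44089210e-16
  1.00722277e+00 -6.15178271e-01]
[-1.20411017e-01  1.97118869e-01  1.93716226e+00 -4.44089210e-16
  1.00731152e+00 -3.19110167e-02]
w 0.017206899379286832 F tool [0.18817141 2.64027096 0.82931844] M [ 0.34069039 -0.15871253  0.11972095] 11.989632223194349 15.85 [ 0.5763483  -0.04301731  0.11001538]
```

```bash
python3 - <<'E'
from h import *
A=np.array([.5755,-.0446]); th=np.radians(67)
def pose(t,z,A=A):
    n=np.array([np.cos(np.pi+t+YAW),np.sin(np.pi+t+YAW)]); return np.r_[A-.0015*n,z],down(YAW+np.pi/2+t)
manip.set_gripper(0,30); s=manip.state(); print(s["gripper_width"],s["contact_force"],s["moment"])
for t in th*np.array([.75,.5,.25,0]):
    p,r=pose(t,.11); manip.move_pose(p,r)
manip.dwell(.2)
s=manip.state(); R0=rotm(s["tcp_rot"]); print(s["gripper_width"],R0.T@s["contact_force"],s["moment"],s["clock"],s["tool_pos"],"toolx yaw err deg",np.degrees(np.arctan2(R0[1,0],R0[0,0])-YAW-np.pi/2))
E
```

```text
0.016463873594525117 [ 1.20203433  4.02074196 -1.1517185 ] [ 0.5443431  -0.35102862  0.07353115]
0.01615407566120683 [ 4.22513697  1.49362233 -0.04334748] [ 0.76059787 -0.29649865 -0.08727614] 17.8 [ 0.57702509 -0.04440863  0.11002938] toolx yaw err deg 0.21453746735790633
```

```bash
python3 - <<'E'
from h import *
A=np.array([.5755,-.0446])
s=manip.state(); manip.move_pose(s["tool_pos"],down(YAW+np.pi/2-.009)); manip.dwell(.1); s=manip.state(); R0=rotm(s["tcp_rot"])
print(s["moment"],np.degrees(np.arctan2(R0[1,0],R0[0,0])-YAW-np.pi/2))
manip.set_gripper(.05); manip.move_linear(s["tool_pos"]+[0,0,.08],rate=.2); 
manip.move_pose([A[0],A[1],.19],down(YAW+np.pi)); manip.set_gripper(.088)
c=cap("wrist"); np.savez("pics/w2.npz",**c); manip_clock=manip.state()["clock"]; print(manip_clock)
K=c["intrinsics"]; q=c["T"][:3,:3].T@(np.r_[A,.139]-c["T"][:3,3]); u0,v0=(K@(q/q[2]))[:2].astype(int); print(u0,v0)
crop=c["image"][v0-50:v0+40,u0-60:u0+60]; cv2.imwrite("pics/w2c.png",cv2.resize(crop,None,fx=6,fy=6,interpolation=cv2.INTER_CUBIC))
# on to the collar
q=plane(dict(np.load("pics/top0.npz")),405,238,.01)
print(inverse_kinematics([q[0]+.0,q[1],.16],down(YAW+np.pi)))
manip.move_pose([q[0],q[1],.16],down(YAW+np.pi)); manip.dwell(.2)
c=cap("wrist"); np.savez("pics/w3.npz",**c); cv2.imwrite("pics/w3.png",c["image"]); print(manip.state()["clock"])
E
```

```text
[ 0.55486474 -0.28834677  0.04016666] -0.44781783134171993
21.5167
279 233
[-0.5983022   0.07248874  1.97727161  0.          1.0918323  -2.08059853]
22.8083
```

View pics/w2c.png

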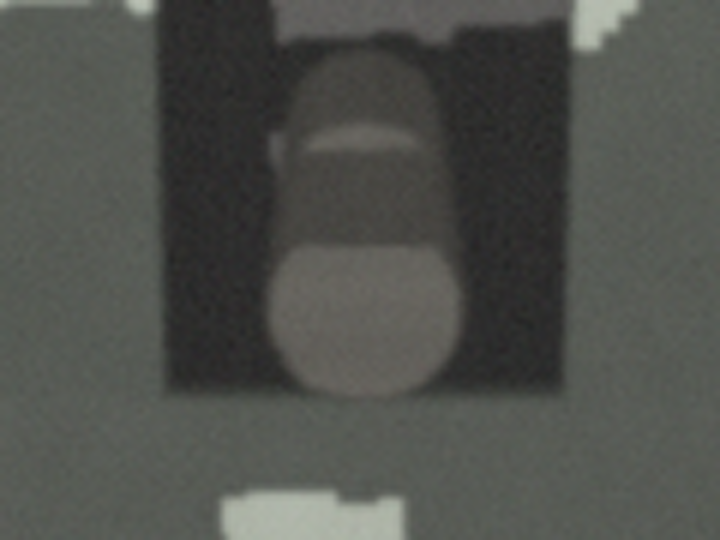

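View pics/w3.png

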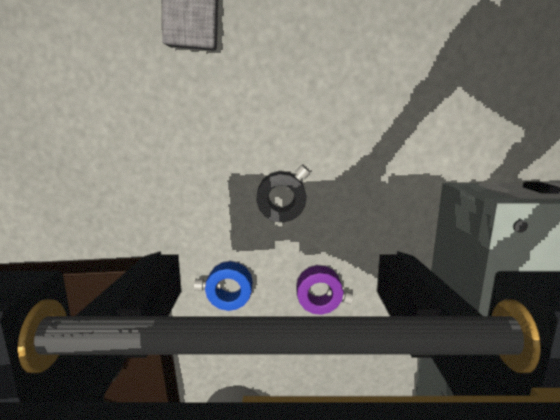

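The flat's upper edge is horizontal in the crop (from (290,245) to (440,245)), parallel to the notch's rear edge, so it faces the front squarely. The collar lies at (281,196), with its screw pointing up and right to (305,171).

```bash
python3 - <<'E'
from h import *
from scipy.optimize import least_squares
c=dict(np.load("pics/w3.npz")); P=cloud(c); g=c["image"].mean(2)
q=plane(c,281,196,.02)[:2]; near=np.hypot(P[...,0]-q[0],P[...,1]-q[1])
top=(near<.027)&(P[...,2]>.0165)&(P[...,2]<.026)
k=max(cv2.findContours(top.astype(np.uint8),0,cv2.CHAIN_APPROX_NONE)[0],key=cv2.contourArea)[:,0]
Q=np.array([plane(c,u,v,.02)[:2] for u,v in k]); s=least_squares(lambda p:np.hypot(*(Q-p[:2]).T)-p[2],[*q,.021],loss="soft_l1",f_scale=.001); C=s.x[:2]; print("collar",C,"r",s.x[2],"z",np.median(P[top][:,2]))
near=np.hypot(P[...,0]-C[0],P[...,1]-C[1]); m=(near>.0225)&(near<.036)&(P[...,2]>.007)
S=P[m]; d=S[:,:2].mean(0)-C; print("screw n",len(S),S.mean(0),near[m].max()); 
v,u=np.nonzero((g>150)&(near>.0225)&(near<.036)&(P[...,2]>.006)); d2=plane(c,u.mean(),v.mean(),.013)[:2]-C; print(len(u))
for e in(d,d2): print("psi rel YAW deg",np.degrees(np.arctan2(-e[1],-e[0])-YAW),np.hypot(*e))
# spindle axis from w2
c=dict(np.load("pics/w2.npz")); P=cloud(c); g=cv2.GaussianBlur(c["image"],(3,3),0).mean(2)
m=((np.hypot(P[...,0]-.5755,P[...,1]+.0446)<.02)&(P[...,2]>.136)&(g>77)).astype(np.uint8)
k=max(cv2.findContours(m,0,cv2.CHAIN_APPROX_NONE)[0],key=cv2.contourArea)[:,0]
Q=np.array([plane(c,u,v,.139)[:2] for u,v in k]); B=(Q-[.5755,-.0446])@np.stack([EX[:2],EY[:2]],1)
print("extent machine frame rel (x:-7..10, y:-10..10)",B.min(0),B.max(0))
E
```

```text
collar [ 0.46070566 -0.28065084] r 0.020437058293648263 z 0.02121736811616784
screw n 15708 [ 0.43678974 -0.27760796  0.2478836 ] 0.03599935960201275
91
psi rel YAW deg -2.1802389712632606 0.024108719957925497
psi rel YAW deg -40.04601948044743 0.026523058925698277
extent machine frame rel (x:-7..10, y:-10..10) [-0.00649202 -0.00904823] [0.00970252 0.00914895]
```

```bash
python3 - <<'E'
from h import *
a=YAW+np.pi-np.radians(41); C=np.array([.4607,-.2807])
manip.move_pose([*C,.085],down(a)); manip.set_gripper(.064); manip.dwell(.2)
c=cap("wrist"); np.savez("pics/w4.npz",**c)
K=c["intrinsics"]; q=c["T"][:3,:3].T@(np.r_[C,.02]-c["T"][:3,3]); u0,v0=(K@(q/q[2]))[:2].astype(int); print(u0,v0,manip.state()["clock"])
cv2.imwrite("pics/w4c.png",cv2.resize(c["image"][max(0,v0-70):v0+60,u0-80:u0+80],None,fx=4,fy=4,interpolation=cv2.INTER_CUBIC))
E
```

```text
279 225 24.3167
```

View pics/w4c.png

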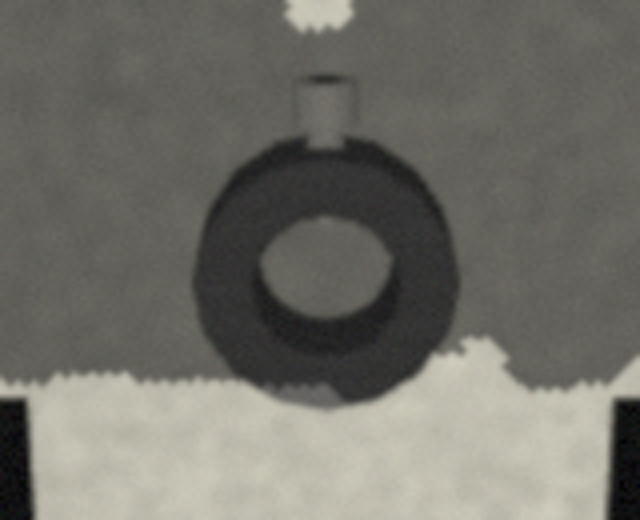

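The screw is aligned with the tool: its head spans columns 297–356 and the ring 194–459 in the crop, both centred at about 326. I'll fit the ring once more, then grasp.

```bash
python3 - <<'E'
from h import *
from scipy.optimize import least_squares
a=YAW+np.pi-np.radians(41)
c=dict(np.load("pics/w4.npz")); P=cloud(c); q=np.array([.4607,-.2807])
top=(np.hypot(P[...,0]-q[0],P[...,1]-q[1])<.027)&(P[...,2]>.0165)&(P[...,2]<.026)
k=max(cv2.findContours(top.astype(np.uint8),0,cv2.CHAIN_APPROX_NONE)[0],key=cv2.contourArea)[:,0]
Q=np.array([plane(c,u,v,.02)[:2] for u,v in k]); s=least_squares(lambda p:np.hypot(*(Q-p[:2]).T)-p[2],[*q,.021],loss="soft_l1",f_scale=.001); C=s.x[:2]; print("collar",C,"r",s.x[2],"z",np.median(P[top][:,2]))
assert np.hypot(*(C-q))<.003
manip.move_linear([*C,.04],rate=.12); manip.move_linear([*C,.005],rate=.06); manip.dwell(.1)
f0=manip.state()["contact_force"]; manip.set_gripper(.0,25); manip.dwell(.2); s=manip.state(); print("w",s["gripper_width"],s["contact_force"]-f0,s["tool_pos"],s["grasp_force"])
manip.move_linear([*C,.20],rate=.15); 
A=np.array([.5755,-.0446])+.00015*EX[:2]+.0003*EY[:2]
manip.move_pose([*(A),.20],down(YAW+np.pi)); manip.dwell(.3)
c=cap("wrist"); np.savez("pics/w5.npz",**c); s=manip.state(); print(s["clock"],s["gripper_width"],s["tool_pos"],s["contact_force"],s["moment"])
cv2.imwrite("pics/w5.png",cv2.resize(c["image"][160:360,180:380],None,fx=3,fy=3,interpolation=cv2.INTER_CUBIC))
E
```

```text
collar [ 0.46078426 -0.28025569] r 0.02055489927154434 z 0.021297675897230223
w 0.041672873089674906 [0.36859094 0.25767425 2.83141176] [ 0.46098047 -0.28036002  0.00527157] 25.000435262918472
29.1667 0.041252407957991045 [ 0.575519   -0.04528477  0.20007063] [ 0.63908288  0.48174351 -1.79862485] [ 0.0476613  -0.16432673  0.03431466]
```

View pics/w5.png

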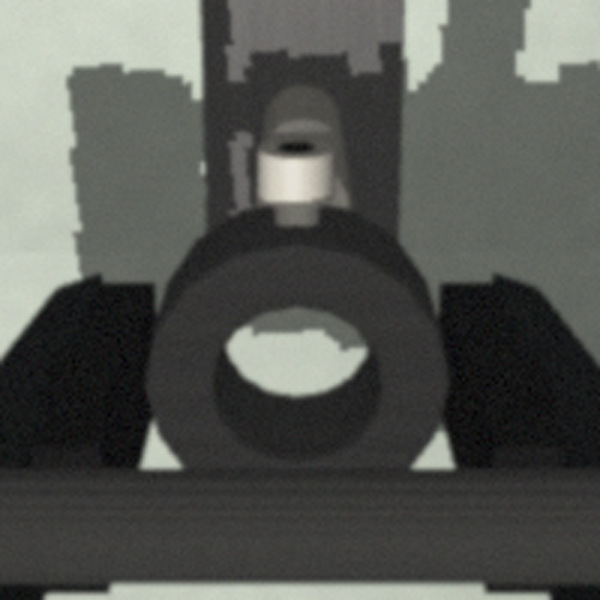

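The collar sits level in the grip with the screw towards the front, at (296,175) in the crop and above the flat. I'll correct the small arm tracking error and lower it with force checks.

```bash
cat >> h.py <<'E'
TGT=np.array([.5757,-.0443])
def st(tag,f0=np.zeros(3)):
    s=manip.state(); R0=rotm(s["tcp_rot"]); p=s["tool_pos"]; f=s["contact_force"]-f0; e=p[:2]-TGT
    print(tag,"rel mm",(1e3*np.array([e@EX[:2],e@EY[:2],p[2]])).round(2),"F",(np.array([f@EX,f@EY,f[2]])).round(1),"yaw",np.degrees(np.arctan2(-R0[1,0],-R0[0,0])-YAW).round(2),"tilt",np.degrees(np.arccos(-R0[2,2])).round(2),"t",round(s["clock"],1)); return s,f
E
python3 - <<'E'
from h import *
rv=down(YAW+np.pi)
st("now"); manip.dwell(.3); st("dwell")
manip.move_linear([*TGT,.150],rate=.1,rot=rv); manip.dwell(.3); s,_=st("150")
cmd=TGT+(TGT-s["tool_pos"][:2]); manip.move_linear([*cmd,.147],rate=.05,rot=rv); manip.dwell(.3); s,_=st("147"); f0=s["contact_force"]
z=.147
while z>.118:
    z-=.005; manip.move_linear([*cmd,z],rate=.04); s,f=st(round(z,3),f0)
    if np.linalg.norm(f)>12: break
E
```

```text
now rel mm [-9.0000e-02 -1.0000e+00  2.0007e+02] F [ 0.6  0.5 -1.8] yaw -0.1 tilt 0.01 t 29.2
dwell rel mm [-3.0000e-02 -1.0000e-01  2.0005e+02] F [ 0.4  0.4 -1.9] yaw -0.01 tilt 0.0 t 29.5
150 rel mm [ 5.4000e-01 -1.0000e-02  1.5081e+02] F [ 0.1  0.9 -1.3] yaw -0.0 tilt 0.08 t 30.4
147 rel mm [-5.2000e-01  1.0000e-02  1.4699e+02] F [ 0.4 -0.9 -1.7] yaw -0.0 tilt 0.0 t 31.0
0.142 rel mm [-9.8000e-01  3.0000e-02  1.4139e+02] F [-0.5  0.1 -0.1] yaw -0.0 tilt 0.06 t 31.2
0.137 rel mm [-9.2000e-01  1.0000e-02  1.3646e+02] F [-1.   0.7  0.2] yaw 0.0 tilt 0.06 t 31.5
0.132 rel mm [-9.0000e-01  1.0000e-02  1.3153e+02] F [-0.7  0.8 -0.2] yaw -0.0 tilt 0.05 t 31.8
0.127 rel mm [-8.7000e-01  1.0000e-02  1.2655e+02] F [-1.3  0.7 -0.3] yaw -0.0 tilt 0.05 t 32.1
0.122 rel mm [-8.9000e-01  2.0000e-02  1.2153e+02] F [-0.2  1.5 -1. ] yaw 0.0 tilt 0.05 t 32.3
0.117 rel mm [-8.8000e-01  2.0000e-02  1.1656e+02] F [-0.9  0.9  0.7] yaw 0.0 tilt 0.05 t 32.6
```

```bash
python3 - <<'E'
from h import *
rv=down(YAW+np.pi); z=.1173
manip.set_gripper(0,40)
manip.move_linear([*TGT,z],rate=.03,rot=rv); manip.dwell(.6); s,_=st("centre"); f0=s["contact_force"]
d=0
while d<.0035:
    d+=.0003; manip.move_linear([*(TGT+d*EX[:2]),z],rate=.01); manip.dwell(.45); s,f=st(round(d*1e3,1),f0)
    if f@EX<-7: break
manip.dwell(.4); st("end",f0); print(manip.state()["gripper_width"],manip.state()["moment"])
c=cap("wrist"); cv2.imwrite("pics/w6.png",cv2.resize(c["image"][140:340,180:380],None,fx=3,fy=3,interpolation=cv2.INTER_CUBIC))
E
```

```text
centre rel mm [-2.0000e-02  2.0000e-02  1.1726e+02] F [-0.8  0.3 -2.4] yaw 0.0 tilt 0.0 t 33.7
0.3 rel mm [  0.33  -0.   117.34] F [ 1.7  0.3 -0.1] yaw -0.0 tilt 0.0 t 34.4
0.6 rel mm [  0.62   0.   117.33] F [ 1.2 -0.1  0.1] yaw -0.0 tilt 0.0 t 35.1
0.9 rel mm [8.2000e-01 1.0000e-02 1.1726e+02] F [-0.2 -0.1  0.7] yaw 0.0 tilt 0.01 t 35.8
1.2 rel mm [9.0000e-01 1.0000e-02 1.1718e+02] F [-1.8 -0.3  0.8] yaw 0.0 tilt 0.04 t 36.5
1.5 rel mm [1.0100e+00 1.0000e-02 1.1712e+02] F [-4.9 -0.   1.6] yaw 0.0 tilt 0.06 t 37.2
1.8 rel mm [ 1.0600e+00 -1.0000e-02  1.1709e+02] F [-4.3 -0.9  3. ] yaw 0.0 tilt 0.09 t 37.9
2.1 rel mm [ 1.0900e+00 -2.0000e-02  1.1705e+02] F [-5.1 -0.6  2.8] yaw 0.0 tilt 0.13 t 38.6
2.4 rel mm [  1.12   0.   117.01] F [-6.5 -1.1  3.5] yaw 0.0 tilt 0.16 t 39.3
2.7 rel mm [  1.13   0.   116.96] F [-7.8  0.   3.7] yaw 0.0 tilt 0.2 t 40.0
end rel mm [  1.16  -0.   116.94] F [-7.8 -0.4  4.6] yaw 0.0 tilt 0.2 t 40.4
0.04126565499496538 [ 0.16810142  1.10692375 -0.02615432]
```

View pics/w6.png

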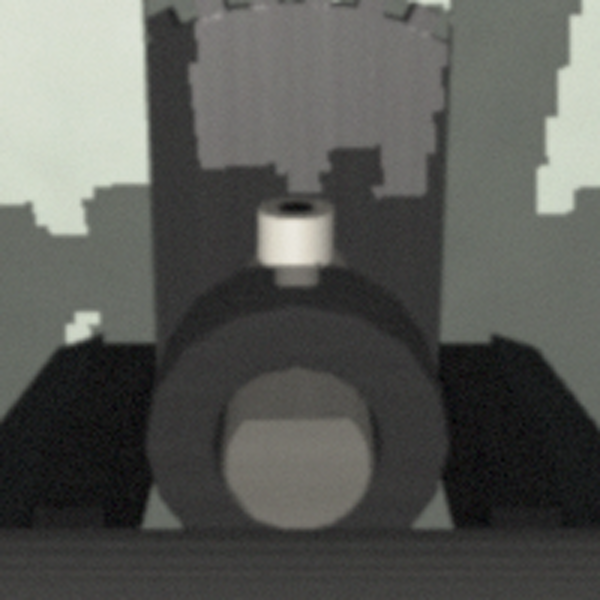

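The spindle is seated in the bore. The flat's edge is still square, running from (235,420) to (360,420) in the crop. The screw tip met the flat at the predicted 1 mm travel and presses with about 8 N.

```bash
python3 -c "
from h import *
print(order.close_job())"
```

```text
the job is handed in; nothing more can be done
None
```

I handed the job in at about 40 s: the cover is shut, the spindle's flat faces the front squarely, and the gripper still holds the collar level over it, with the screw about half way up the flat and its tip pressed on it at about 8 N.

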